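Crack open a stuck dry-storage jar with its crank handle and hold it ajar

TASK

The swing-aside lid of the round dry-storage jar is stuck on its seal. Fit the loose crank handle fully down onto the square shaft on the lid's pivot while the lid is still shut, then turn it counterclockwise (seen from above) until the seal lets go, and keep hold of the handle with the lid swung about 13 degrees open: the program finishes while still gripping the handle, because the lid closes when let go. Do not let the lid swing past 22 degrees, work the lid only through the handle and never push the lid itself, and leave the other things on the worktop where they are.

Things in the scene. Friction and masses are not known exactly. Their poses are not given: they have to be found in the camera images.
- jar: Round clear-glass dry-storage jar, fixed to the worktop, 140 mm across (149 over its metal rim) and 90 mm high without lid. Origin on the worktop under the jar's centre, z up. Its x axis points from the pivot post to the jar's centre: the steel pivot post stands outside the jar at x = -94 mm, on the side roughly toward the robot.
- lid_angle (a joint): Angle of the lid about its upright pivot axis (at the jar's x = -94 mm, y = 0): 0 shut, grows counterclockwise seen from above, to a stop at 0.55 rad. The seal resists most at the very start: about 0.9 N m at 0.01 rad breaks it free, it dies away by 0.06 rad, and from there on about 0.17 N m always pushes the lid shut.
- lid: The lid with its pivot boss and shaft, one swinging piece. Origin on the pivot axis at the level of the jar rim, 90 mm above the worktop; x points to the centre of the lid disc, 94 mm away. The flat aluminium disc is 152 mm across and 8 mm thick, its top 100 mm above the worktop, with a small round dial (top at 103 mm). Shut, it lies centred on the jar.
- shaft_seat (a point): Point on the pivot axis, 116 mm above the worktop, on top of the round 40 mm wide steel boss: the shoulder that the handle's underside rests on. The square steel shaft rises 20 mm above it, 22 mm wide with a chamfered top, its faces square to this point's x and y axes. It turns with the lid; x points to the lid's centre. The seated handle has about 0.1 rad of play.
- handle: Loose dark-steel crank handle, 0.15 kg, lying flat the way up it is used. Origin: centre of the square through-bore, at the underside; z up along the bore. Hub 44 x 44 x 24 mm, bore 24 mm square, sides along x and y; a bar 16 mm wide (y), 24 mm high runs from the hub along +x to 125 mm from the bore centre. Fits the shaft in any of four quarter turns. Centre of mass about 40 mm along +x.
- torque_wrench: Bystander: slim grey torque wrench, 139 mm long, 14 mm high, lying loose left of the jar; no bore.
- adapter_white: Bystander: white flanged adapter 34 x 34 x 54 mm, standing loose to the right of the jar.
- small_cutters: Bystander: pair of side cutters with blue grips, 121 mm long, 16 mm high, lying loose near the front edge.

How it is judged:
By the outcome, as a careful person would: the job done as asked, in the order asked, and still so for the second after the job is handed in, while the arm keeps its last pose, push and grip.
It also fails if it takes over 43 s, if anything falls off the work surface, if the arm or the gripper's body presses on something with over 40 N, if the wrist force passes 120 N, or if a joint passes its speed limit or range.

ROBOT

A 6-joint arm with a two-finger parallel gripper is mounted at the origin on a cart in front of the work surface, level with it; the furniture and walls round the work are solid. World frame = base frame: x ahead of the robot, y to its left, z up, the work surface at z = 0. Lengths are in mm, angles in degrees, forces in N, time in s.
With the tool pointing down it reaches from about 325 to 1000 mm from the base axis. Payload 5.1 kg.
Tool frame: the origin (TCP) lies on the centre line of the jaws, within the pads' length; the fingertips stand 11 mm ahead of it and the grasp point (between the pads) lies 8 mm behind it; z points along the fingers, y is the line along which they close (so a half turn about z gives the same grasp; the last joint's range is limited). The gripper opens to 85 mm and grips with 20 to 120 N. Pads are 22 mm wide; open, the fingers measure 114 mm over their backs; the gripper's body (76 mm by 85 mm) begins 54 mm behind the grasp point. The pads swing forward as they close: fully open they stand 13 mm farther back than shut.
Start: joints at [-79.16, 7.093, 94.555, -0, 78.352, -4.733], TCP at [174.47, -626.135, 242.322] pointing down, gripper open.
Joint ranges: [-149.61, 149.61], [-58.7, 133.49], [1.44, 155.28], [-77.14, 257.14], [18.33, 153.61], [-166.67, 166.67]. Speed limits (degrees/s): [147.25, 147.25, 180, 180, 180, 180].

INTERFACE

Orientations are given as [roll, pitch, yaw] about the fixed x, y, z axes, in that order (R = Rz(yaw) Ry(pitch) Rx(roll)).
In Python, from station import env gives the robot as it stands.
- The arm moves only by the tool jog_arm, never from a script. Its argument "commands" is a list of rows, each an object with "delta_rot": the turn, a rotation vector about the tool's x, y, z normalised to -1 to 1, where 1 is 180 degrees, a list of three; "linear": the shift along the tool's x, y, z normalised to -1 to 1, where 1 is 120 mm, a list of three; "hand": the closure, from -1 (fully open) to 1 (shut), so that 0 is half open. A call has 1 to 5 rows; each row is the pose to reach, as a shift and turn from the pose commanded when the call began, along the tool's axes at that moment, turning the shorter way round; what a row does not reach only later rows make up. A row lasts 1/8 s, in which the tool goes at most 62.5 mm and 10.7 degrees, less where a joint would pass 70% of its speed; a pose out of reach is approached as far as the arm can. A call with a number of a shift or a turn outside -1 to 1 is refused whole. A call with a gripper value outside its range is refused whole. The fingers move at their own pace and stop on an object; "grip_force" is the grip in N (left out, the last holds). Time passes only in rows, so rows that repeat a pose let the fingers close. It gives the time, the measured TCP pose, the force, the opening and the grip force at its end, in the units of the state.
- env.read_state(): the state, without advancing time (a new reading comes with each control period).
- env.capture(name): name is "scene" or "top"; returns the picture (400x640x3 uint8, blue, green, red); there is no depth.
- env.calibration(name): a dict with "fx", "fy", "cx", "cy" (pixels), "view" (4x4, takes a point from world to camera coordinates). Camera axes: x right, y down, z forward; pixel columns grow to the right and rows downward; lengths in mm; the calibration is good to about 2 mm. A picture is of the moment at which its call begins. calibration takes no time and is no camera call.
- env.close_job(): hands the job in; it is judged then, once.
The state is a dict: "clock": time; "joint_pos": joint angles; "qd": joint speeds; "joint_efforts": joint torques, N m; "eef_pos": TCP position; "tcp_rot": TCP orientation; "wrist_force": force on the tool from outside, world axes, zero at the start; "wrist_torque": the same for the moment, N m; "width": finger opening in mm; "gripper_force": force on a finger pad.
Only numpy, scipy, OpenCV 4.12 (cv2) and the standard library are available. Lean on these libraries where they do the work, as an engineer would, in place of code of your own. Each camera call takes 0.05 s, during which the arm holds its last target. There are 200 camera calls.

## Working session

There is one attempt and no reset: what is moved stays moved. The work goes in short steps, Python scripts to look and compute and a tool call to move; the robot and the scene stay as the last step left them, time stands still between calls to the robot, and variables do not carry over. Pictures are saved under pics/ and viewed, at most 13 in all, crops included, and the job is handed in when it is done.

Besides the shell and the picture viewer there is one more tool, called by a JSON object that holds its "name" and its "arguments", one argument or row to a line. jog_arm: Moves the arm, as the interface text tells. Its arguments: {"type":"object","properties":{"commands":{"type":"array"},"grip_force":{"type":"number"}},"required":["commands"]}

```bash
ls; mkdir -p pics; python3 - <<'E'
from station import env
import cv2
print(env.read_state())
for n in("scene","top"):
    cv2.imwrite(f"pics/{n}0.png",env.capture(n)); print(n,env.calibration(n))
E
```

```text
pics
{'clock': 0.0, 'joint_pos': array([-7.91620701e+01,  7.13360831e+00,  9.46332737e+01, -2.69072067e-03,
        7.83530315e+01, -4.73265712e+00]), 'qd': array([-0.05367135,  0.04535964, -0.0048739 ,  0.0283531 ,  0.04740152,
       -0.00981754]), 'joint_efforts': array([-3.69206409e-04, -4.23612499e+01, -3.65450013e+01, -1.01777362e-04,
        7.05679107e-03, -1.77871721e-05]), 'eef_pos': array([ 174.32532716, -625.57613458,  241.06007444]), 'tcp_rot': array([-1.79880278e+02, -7.26844640e-03,  1.55711254e+01]), 'wrist_force': array([-0.27613376,  0.04446976, -0.97424942]), 'wrist_torque': array([ 0.00636262, -0.00571945,  0.01363815]), 'gripper_force': 0.0, 'width': 85.48917695071502}
scene {'fx': 464.07542378953366, 'fy': 464.07542378953366, 'cx': 309.17623637041044, 'cy': 209.31242223478068, 'view': array([[-8.35751645e-01, -5.49066131e-01,  6.75067544e-03,
         4.32917092e+02],
       [-3.97161836e-01,  5.95952207e-01, -6.97927964e-01,
         2.99144901e+02],
       [ 3.79185527e-01, -5.85975555e-01, -7.16136150e-01,
         8.95353241e+02],
       [ 0.00000000e+00,  0.00000000e+00,  0.00000000e+00,
         1.00000000e+00]])}
top {'fx': 383.8672576549896, 'fy': 383.8672576549896, 'cx': 313.8997724887612, 'cy': 196.18232765448917, 'view': array([[ 2.01898444e-02, -9.99795785e-01,  8.70607858e-04,
        -2.38782144e+01],
       [-9.91590836e-01, -2.01354721e-02, -1.27836526e-01,
         5.38792357e+02],
       [ 1.27827950e-01,  1.71771279e-03, -9.91794870e-01,
         9.52543914e+02],
       [ 0.00000000e+00,  0.00000000e+00,  0.00000000e+00,
         1.00000000e+00]])}
```

View pics/top0.png

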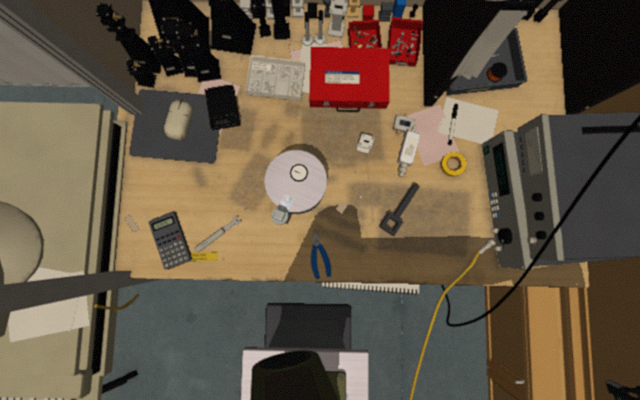

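View pics/scene0.png

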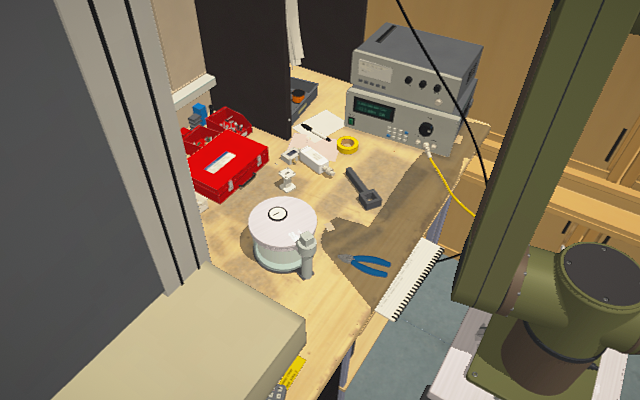

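The top view shows the lid centred at about (295,181), the pivot at (282,212), the handle hub at (391,224) with its bar tip at (415,185), and the cutters at (320,258). In the scene view the shaft is at about (306,238) and the handle hub at (370,199). Next I'll look at enlarged crops and cast rays.

```bash
cat > h.py <<'E'
import numpy as np, cv2
from station import env
def ray(n,u,v):
    c=env.calibration(n);V=c["view"];R=V[:3,:3];o=-R.T@V[:3,3]
    return o,R.T@np.array([(u-c["cx"])/c["fx"],(v-c["cy"])/c["fy"],1])
def onplane(n,u,v,z):
    o,d=ray(n,u,v);return o+d*(z-o[2])/d[2]
def proj(n,p):
    c=env.calibration(n);V=c["view"];q=V[:3,:3]@p+V[:3,3]
    return np.array([c["fx"]*q[0]/q[2]+c["cx"],c["fy"]*q[1]/q[2]+c["cy"]])
def two(a,b):
    o1,d1=ray("top",*a);o2,d2=ray("scene",*b)
    s=np.linalg.lstsq(np.c_[d1,-d2],o2-o1,rcond=None)[0]
    p,q=o1+s[0]*d1,o2+s[1]*d2
    return (p+q)/2,np.linalg.norm(p-q)
E
python3 - <<'E'
from h import *
t=cv2.imread("pics/top0.png");s=cv2.imread("pics/scene0.png")
# handle mask: dark, in ROI
for n,im,(x0,y0,x1,y1) in(("top",t,(372,175,425,242)),("scene",s,(335,160,392,215))):
    r=im[y0:y1,x0:x1];m=((r.max(2)<95)&(r.max(2).astype(int)-r.min(2)<25)).astype(np.uint8)
    k,l,st,c=cv2.connectedComponentsWithStats(m);i=1+st[1:,4].argmax();print(n,st[i],c[i]+[x0,y0])
    if n=="top":
        cs,_=cv2.findContours((l==i).astype(np.uint8),cv2.RETR_EXTERNAL,cv2.CHAIN_APPROX_NONE)
        w=np.array([onplane("top",u+x0,v+y0,24)[:2] for u,v in cs[0][:,0]],np.float32)
        print(cv2.minAreaRect(w)); 
        M=np.array([onplane("top",u+x0,v+y0,24)[:2] for v,u in np.argwhere(l==i)])
        print(M.mean(0)); np.save("hm.npy",M)
a=cv2.resize(t[165:245,255:430],None,fx=4.5,fy=4.5,interpolation=cv2.INTER_CUBIC)
cv2.imwrite("pics/tc.png",a)
a=cv2.resize(s[155:285,240:395],None,fx=4.5,fy=4.5,interpolation=cv2.INTER_CUBIC)
cv2.imwrite("pics/sc.png",a)
E
```

```text
top [  8   9  39  52 532] [398.17857143 211.84210526]
((515.8181762695312, -239.74905395507812), (45.95510482788086, 146.79591369628906), 56.299949645996094)
[ 504.29491262 -231.79130343]
scene [ 11   8  36  42 386] [363.47150259 192.67357513]
```

View pics/tc.png

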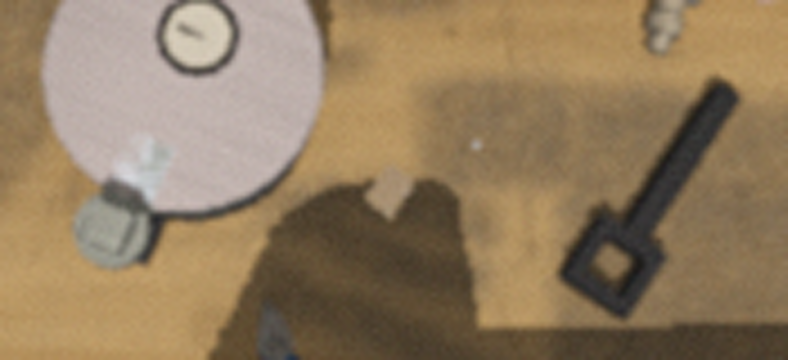

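View pics/sc.png

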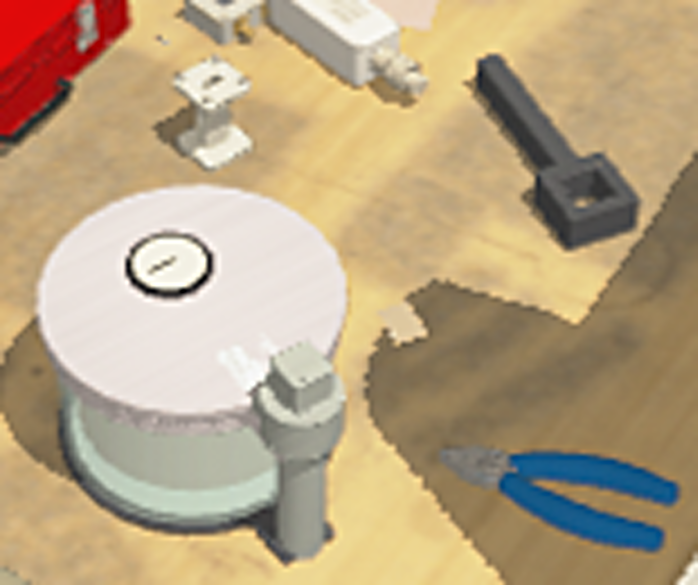

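The crops show the shaft top square centred at about top (279.5,215.5) and scene (307.3,235), and the bore at top (391,223). The handle's 147 x 46 mm rectangle matches the 147 x 44 given. Now the shaft axis and lid centre.

```bash
python3 - <<'E'
from h import *
t=cv2.imread("pics/top0.png");s=cv2.imread("pics/scene0.png")
p,e=two((110/4.5+254.6,228/4.5+164.6),(303/4.5+239.6,358/4.5+154.6));print("shaft top",p,e)
print(onplane("top",110/4.5+254.6,228/4.5+164.6,136),onplane("scene",303/4.5+239.6,358/4.5+154.6,136))
print("bore top plane24",onplane("top",612/4.5+254.6,259/4.5+164.6,24),onplane("scene",588/4.5+239.6,192/4.5+154.6,24))
for n,im,(x0,y0,x1,y1) in(("top",t,(255,140,340,220)),("scene",s,(240,185,325,255))):
    r=im[y0:y1,x0:x1].astype(int);m=((r.min(2)>140)&(r.max(2)-r.min(2)<40)).astype(np.uint8)
    m=cv2.morphologyEx(m,cv2.MORPH_OPEN,np.ones((5,5),np.uint8))
    k,l,st,c=cv2.connectedComponentsWithStats(m);i=1+st[1:,4].argmax()
    cs,_=cv2.findContours((l==i).astype(np.uint8),cv2.RETR_EXTERNAL,cv2.CHAIN_APPROX_NONE)
    w=np.array([onplane(n,u+x0,v+y0,100)[:2] for u,v in cs[0][:,0]])
    for _ in range(4):
        A=np.c_[2*w,np.ones(len(w))];x=np.linalg.lstsq(A,(w**2).sum(1),rcond=None)[0]
        R=np.sqrt(x[2]+x[:2]@x[:2]);res=abs(np.linalg.norm(w-x[:2],axis=1)-R);w=w[res<max(2,np.median(res)*2)]
    print(n,"lid centre",x[:2],"R",R,len(w))
# centre line of the bar and rect for handle in scene
x0,y0,x1,y1=335,160,392,215
r=s[y0:y1,x0:x1];m=((r.max(2)<110)&(r.max(2).astype(int)-r.min(2)<25)).astype(np.uint8)
print("scene bar tip z24",onplane("scene",492/4.5+239.6,62/4.5+154.6,24),"top tip",onplane("top",723/4.5+254.6,88/4.5+164.6,24))
E
```

```text
shaft top [480.68764076  65.75792567 139.02815231] 1.1273408996178802
[480.41243221  65.78330047 136.        ] [482.67482496  63.74372653 136.        ]
bore top plane24 [ 477.06173567 -211.95179532   24.        ] [ 471.07366245 -211.33758123   24.        ]
top lid centre [568.37206582  32.86856787] R 73.43175244297441 158
scene lid centre [565.34452667  35.23790285] R 76.90189478600351 160
scene bar tip z24 [ 572.30192706 -278.72459133   24.        ] top tip [ 577.552096  -276.8733193   24.       ]
```

{"name": "jog_arm", "arguments": {
  "commands": [
    {"linear": [0.267,-0.967,0],"delta_rot": [0,0,0.274],"hand": -1},
    {"linear": [0.267,-0.967,0],"delta_rot": [0,0,0.274],"hand": -1},
    {"linear": [0.267,-0.967,0],"delta_rot": [0,0,0.274],"hand": -1},
    {"linear": [0.267,-0.967,0],"delta_rot": [0,0,0.274],"hand": -1},
    {"linear": [0.267,-0.967,0],"delta_rot": [0,0,0.274],"hand": -1}
  ]
}}

```text
clock: 0.72
eef_pos: [174.1, -505.2, 241.9]
tcp_rot: [-180.0, 0.0, -34.0]
wrist_force: [0.7, -0.0, 0.0]
width: 85.6
gripper_force: 0.0
```

{"name": "jog_arm", "arguments": {
  "commands": [
    {"linear": [0,-1,0],"delta_rot": [0,0,0],"hand": -1},
    {"linear": [0,-1,0],"delta_rot": [0,0,0],"hand": -1},
    {"linear": [0,-1,0],"delta_rot": [0,0,0],"hand": -1}
  ]
}}

```text
clock: 1.1
eef_pos: [242.1, -403.5, 241.8]
tcp_rot: [-180.0, 0.0, -33.5]
wrist_force: [-0.6, -0.5, -0.8]
width: 85.1
gripper_force: 0.0
```

{"name": "jog_arm", "arguments": {
  "commands": [
    {"linear": [0,-1,0],"delta_rot": [0,0,0],"hand": -1},
    {"linear": [0,-1,0],"delta_rot": [0,0,0],"hand": -1},
    {"linear": [0,-1,0],"delta_rot": [0,0,0],"hand": -1}
  ]
}}

```text
clock: 1.48
eef_pos: [308.6, -304.4, 242.1]
tcp_rot: [-180.0, -0.0, -33.5]
wrist_force: [-1.1, 0.1, 0.4]
width: 85.4
gripper_force: 0.0
```

{"name": "jog_arm", "arguments": {
  "commands": [
    {"linear": [0.5,-1,0],"delta_rot": [0,0,0],"hand": -1},
    {"linear": [0.5,-1,0],"delta_rot": [0,0,0],"hand": -1},
    {"linear": [0.5,-1,0],"delta_rot": [0,0,0],"hand": -1}
  ]
}}

```text
clock: 1.85
eef_pos: [425.8, -239.5, 242.0]
tcp_rot: [180.0, 0.0, -33.6]
wrist_force: [0.9, -0.0, 0.5]
width: 85.5
gripper_force: 0.0
```

{"name": "jog_arm", "arguments": {
  "commands": [
    {"linear": [0.5,-0.4,0.7],"delta_rot": [0,0,0],"hand": -1},
    {"linear": [0.5,-0.4,0.7],"delta_rot": [0,0,0],"hand": -1},
    {"linear": [0.5,-0.4,0.7],"delta_rot": [0,0,0],"hand": -1},
    {"linear": [0.5,-0.4,0.7],"delta_rot": [0,0,0],"hand": -1}
  ]
}}

```text
clock: 2.35
eef_pos: [500.0, -234.7, 158.7]
tcp_rot: [180.0, 0.0, -33.8]
wrist_force: [0.4, -0.5, 0.4]
width: 85.5
gripper_force: 0.0
```

{"name": "jog_arm", "arguments": {
  "commands": [
    {"linear": [0.045,-0.042,0.5],"delta_rot": [0,0,0],"hand": -1},
    {"linear": [0.045,-0.042,0.8],"delta_rot": [0,0,0],"hand": -1},
    {"linear": [0.045,-0.042,0.8],"delta_rot": [0,0,0],"hand": -1}
  ]
}}

```text
clock: 2.72
eef_pos: [505.7, -232.1, 61.2]
tcp_rot: [180.0, 0.2, -33.8]
wrist_force: [0.2, 0.7, 0.1]
width: 85.4
gripper_force: 0.0
```

```bash
python3 - <<'E'
from h import *
st=env.read_state();print(st["eef_pos"],st["tcp_rot"],st["clock"])
t=env.capture("top");s=env.capture("scene")
a=cv2.resize(t[160:260,350:450],None,fx=4,fy=4,interpolation=cv2.INTER_CUBIC)
b=cv2.resize(s[130:230,310:410],None,fx=4,fy=4,interpolation=cv2.INTER_CUBIC)
cv2.imwrite("pics/pre.png",np.hstack([a,b]))
E
```

```text
[ 505.72763398 -232.10811683   61.16167963] [179.96678268   0.21338789 -33.82438772] 2.725
```

View pics/pre.png

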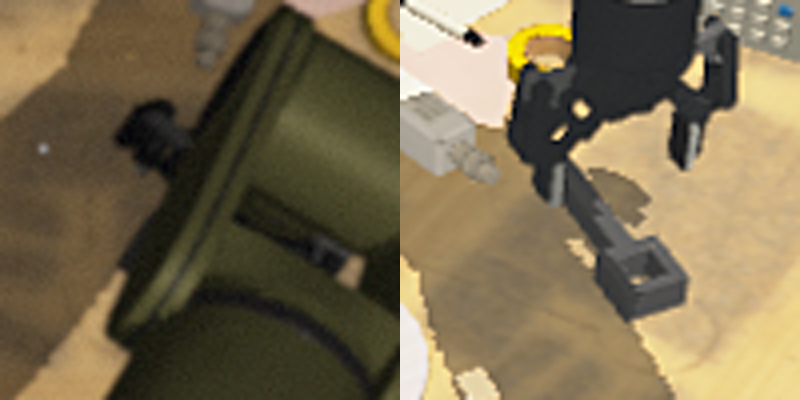

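The scene crop shows the open jaws straddling the bar, with the hub clear in front of them. In the top crop the arm hides the handle. I'll go down and close.

{"name": "jog_arm", "arguments": {
  "commands": [
    {"linear": [0,0,0.25],"delta_rot": [0,0,0],"hand": -1},
    {"linear": [0,0,0.38],"delta_rot": [0,0,0],"hand": -1},
    {"linear": [0,0,0.38],"delta_rot": [0,0,0],"hand": -1}
  ]
}}

```text
clock: 3.2
eef_pos: [507.8, -232.1, 17.0]
tcp_rot: [180.0, 0.0, -33.8]
wrist_force: [0.2, 0.3, -0.4]
width: 85.3
gripper_force: 0.0
```

{"name": "jog_arm", "arguments": {
  "commands": [
    {"linear": [0,0,0],"delta_rot": [0,0,0],"hand": 0.3},
    {"linear": [0,0,0],"delta_rot": [0,0,0],"hand": 1},
    {"linear": [0,0,0],"delta_rot": [0,0,0],"hand": 1},
    {"linear": [0,0,0],"delta_rot": [0,0,0],"hand": 1},
    {"linear": [0,0,0],"delta_rot": [0,0,0],"hand": 1}
  ],
  "grip_force": 80
}}

```text
clock: 3.82
eef_pos: [508.4, -232.3, 17.4]
tcp_rot: [-180.0, -0.1, -33.7]
wrist_force: [-0.3, 0.0, 3.9]
width: 13.6
gripper_force: 80.5
```

{"name": "jog_arm", "arguments": {
  "commands": [
    {"linear": [0,0,-0.1],"delta_rot": [0,0,0],"hand": 1},
    {"linear": [0,0,-0.5],"delta_rot": [0,0,0],"hand": 1},
    {"linear": [0,0,-0.9],"delta_rot": [0,0,0],"hand": 1},
    {"linear": [0,0,-0.9],"delta_rot": [0,0,0],"hand": 1}
  ]
}}

```text
clock: 4.32
eef_pos: [510.7, -233.6, 130.4]
tcp_rot: [-180.0, -0.6, -33.7]
wrist_force: [0.2, -0.2, -1.5]
width: 14.0
gripper_force: 79.9
```

```bash
python3 - <<'E'
from h import *
st=env.read_state();print(st["eef_pos"],st["tcp_rot"],st["clock"],st["width"],st["wrist_force"],st["wrist_torque"])
t=env.capture("top");s=env.capture("scene")
p=st["eef_pos"]; 
u=proj("scene",np.array([474,-211,130]));v=proj("top",np.array([474,-211,130]));print(u,v)
x,y=map(int,u);X,Y=map(int,v)
cv2.imwrite("pics/lift_s.png",s);cv2.imwrite("pics/lift_t.png",t)
b=cv2.resize(s[y-60:y+40,x-50:x+50],None,fx=4,fy=4,interpolation=cv2.INTER_CUBIC)
a=cv2.resize(t[Y-60:Y+40,X-50:X+50],None,fx=4,fy=4,interpolation=cv2.INTER_CUBIC)
cv2.imwrite("pics/lift.png",np.hstack([a,b]))
E
```

```text
[ 510.74469462 -233.55277864  130.41852549] [-179.95877334   -0.56724518  -33.74407964] 4.325 14.04784040774327 [ 0.23048311 -0.2054851  -1.45963195] [-0.01878389  0.04084939 -0.00145461]
[373.60663795 164.99377976] [399.35704595 220.6814128 ]
```

View pics/lift.png

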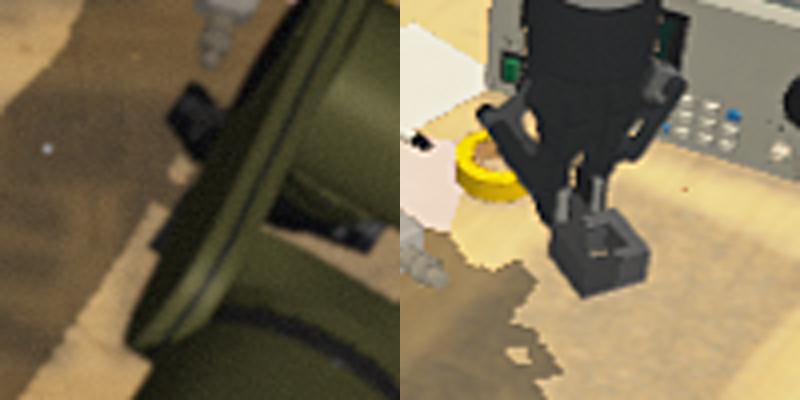

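The scene crop shows the handle held level, hub top at about scene (374,164), matching the expected (373.6,165). I'll carry it over to the pivot, high up.

{"name": "jog_arm", "arguments": {
  "commands": [
    {"linear": [0,-0.1,-0.35],"delta_rot": [0,0,0],"hand": 1},
    {"linear": [-0.2,-0.4,-0.45],"delta_rot": [0,0,0],"hand": 1},
    {"linear": [-0.42,-0.7,-0.45],"delta_rot": [0,0,0],"hand": 1},
    {"linear": [-0.42,-0.7,-0.45],"delta_rot": [0,0,0],"hand": 1}
  ]
}}

```text
clock: 4.92
eef_pos: [511.2, -131.5, 176.3]
tcp_rot: [180.0, 0.3, -33.5]
wrist_force: [-1.3, -0.4, -2.0]
width: 14.0
gripper_force: 79.8
```

{"name": "jog_arm", "arguments": {
  "commands": [
    {"linear": [-0.2,-0.35,0],"delta_rot": [0,0,0],"hand": 1},
    {"linear": [-0.42,-0.7,0],"delta_rot": [0,0,0],"hand": 1},
    {"linear": [-0.42,-0.7,0],"delta_rot": [0,0,0],"hand": 1}
  ]
}}

```text
clock: 5.3
eef_pos: [516.4, -34.5, 176.7]
tcp_rot: [179.9, 0.2, -33.5]
wrist_force: [-0.4, -0.2, -1.8]
width: 14.4
gripper_force: 79.8
```

{"name": "jog_arm", "arguments": {
  "commands": [
    {"linear": [-0.2,-0.3,0],"delta_rot": [0,0,-0.05],"hand": 1},
    {"linear": [-0.4,-0.62,0],"delta_rot": [0,0,-0.075],"hand": 1},
    {"linear": [-0.4,-0.62,0],"delta_rot": [0,0,-0.075],"hand": 1},
    {"linear": [-0.4,-0.62,0],"delta_rot": [0,0,-0.075],"hand": 1},
    {"linear": [-0.4,-0.62,0],"delta_rot": [0,0,-0.075],"hand": 1}
  ]
}}

```text
clock: 5.92
eef_pos: [518.8, 50.8, 178.2]
tcp_rot: [180.0, 0.0, -20.4]
wrist_force: [0.7, 0.4, -1.1]
width: 13.9
gripper_force: 79.8
```

```bash
python3 - <<'E'
from h import *
st=env.read_state();print(st["eef_pos"],st["tcp_rot"],st["clock"],st["width"],st["wrist_force"],st["wrist_torque"])
t=env.capture("top");s=env.capture("scene")
cv2.imwrite("pics/over_s.png",s);cv2.imwrite("pics/over_t.png",t)
u=proj("scene",np.array([481,65,182]));v=proj("top",np.array([481,65,182]));print(u,v)
x,y=map(int,u);X,Y=map(int,v)
b=cv2.resize(s[y-40:y+60,x-50:x+50],None,fx=5,fy=5,interpolation=cv2.INTER_CUBIC)
a=cv2.resize(t[Y-40:Y+60,X-30:X+30],None,fx=5,fy=5,interpolation=cv2.INTER_CUBIC)
cv2.imwrite("pics/over.png",np.hstack([a,b]))
E
```

```text
[518.78901765  50.79777093 178.23039187] [ 1.79961032e+02  3.81380465e-02 -2.03702399e+01] 5.925 13.890859334430303 [ 0.6780634   0.42214076 -1.1101017 ] [ 0.0068445  -0.01940656 -0.05344541]
[307.36951078 219.4297597 ] [277.52450963 213.34057954]
```

View pics/over.png

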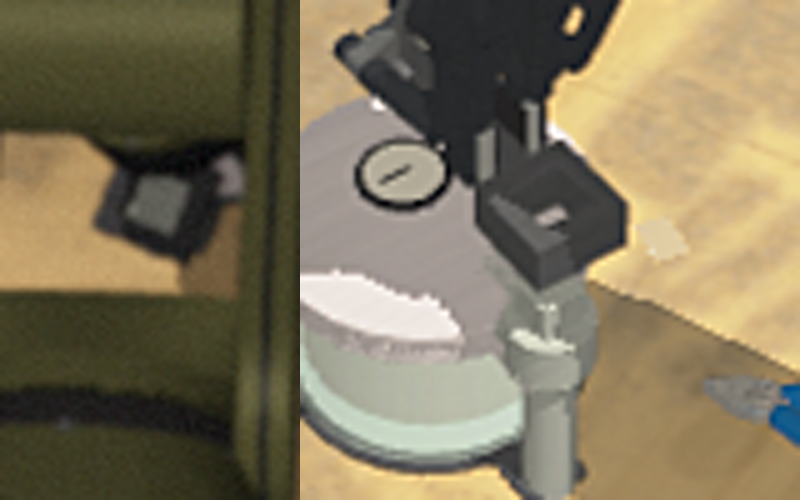

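The top crop shows the shaft through the bore, with the hub centre at top (278.4,215.0). In the scene crop the hub top face centre is at about (307.3,217.8). Now the remaining offset in each camera.

```bash
python3 - <<'E'
from h import *
for n,h,s in(("top",(278.4,215.0),(279,215.2)),("scene",(307.2,217.8),(306.9,234.1))):
    for z in(185,):
        H=onplane(n,*h,z);S=onplane(n,*s,136);print(n,H,S,"shaft-hub",(S-H)[:2])
print(two((278.4,215),(307.2,217.8)))
E
```

```text
top [477.19691212  62.70359614 185.        ] [480.56327801  65.88993    136.        ] shaft-hub [3.36636589 3.18633387]
scene [482.14743739  63.88702384 185.        ] [482.81400327  63.65625118 136.        ] shaft-hub [ 0.66656588 -0.23077266]
(array([479.33917815,  63.73435164, 185.92309072]), np.float64(4.928888728004437))
```

{"name": "jog_arm", "arguments": {
  "commands": [
    {"linear": [0.009,-0.012,0.08],"delta_rot": [0,0,0],"hand": 1},
    {"linear": [0.009,-0.012,0.16],"delta_rot": [0,0,0],"hand": 1},
    {"linear": [0.009,-0.012,0.16],"delta_rot": [0,0,0],"hand": 1},
    {"linear": [0.009,-0.012,0.16],"delta_rot": [0,0,0],"hand": 1}
  ]
}}

```text
clock: 6.52
eef_pos: [520.3, 53.3, 159.3]
tcp_rot: [180.0, 0.0, -20.2]
wrist_force: [1.0, 0.0, -0.9]
width: 14.3
gripper_force: 79.8
```

```bash
python3 - <<'E'
from h import *
st=env.read_state();print(st["eef_pos"],st["tcp_rot"],st["clock"],st["width"],st["wrist_force"],st["wrist_torque"])
t=np.mean([env.capture("top") for _ in range(4)],0).astype(np.uint8);s=np.mean([env.capture("scene") for _ in range(4)],0).astype(np.uint8)
b=cv2.resize(s[200:250,275:340],None,fx=8,fy=8,interpolation=cv2.INTER_CUBIC)
a=cv2.resize(t[192:242,262:297],None,fx=8,fy=8,interpolation=cv2.INTER_CUBIC)
cv2.imwrite("pics/near.png",np.hstack([a,b]))
E
```

```text
[520.28819533  53.29534713 159.33804549] [ 1.79992636e+02  1.81186522e-02 -2.02382568e+01] 6.525 14.311954519116533 [ 0.9520282   0.01016041 -0.93338169] [-0.03070395  0.01292322 -0.01029378]
```

View pics/near.png

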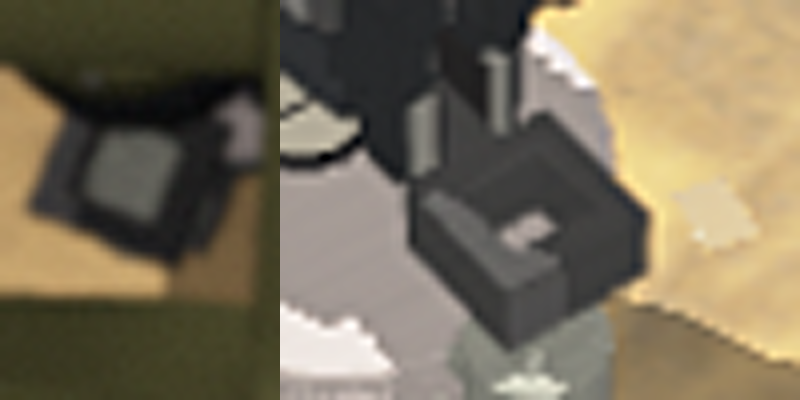

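The near crop has the bore over the shaft. The hub corners in the top view are at (265.3,217.2) and (283.8,224.3), and the hub top centre in the scene view is at (305.9,225.4).

```bash
python3 - <<'E'
from h import *
a=np.radians(-20.2);X=np.array([np.cos(a),np.sin(a)]);Y=np.array([-X[1],X[0]])
z=159.3-17.2
A=onplane("top",265.3,217.2,z+24)[:2]+22*X-22*Y; B=onplane("top",283.8,224.3,z)[:2]+22*X+22*Y
C=onplane("scene",305.9,225.4,z+24)[:2]
cs=[onplane("scene",275+(u-280)/8-.44,200+v/8-.44,z+24)[:2] for u,v in((412,205),(545,112),(650,215),(515,298))]
off=[(-22,22),(22,22),(22,-22),(-22,-22)]
print(A,B,C,[c-o[0]*X-o[1]*Y for c,o in zip(cs,off)])
# shaft: edge view
t=cv2.imread("pics/top0.png");s=cv2.imread("pics/scene0.png")
b=cv2.resize(s[218:262,285:335],None,fx=8,fy=8,interpolation=cv2.INTER_CUBIC)
c=cv2.resize(t[196:240,260:310],None,fx=8,fy=8,interpolation=cv2.INTER_CUBIC)
f=lambda i:cv2.createCLAHE(4,(2,2)).apply(cv2.cvtColor(i,cv2.COLOR_BGR2GRAY))
cv2.imwrite("pics/shaft.png",np.hstack([f(c),f(b)]))
E
```

```text
[486.25541422  65.01528934] [487.89265267  66.84133047] [482.63017933  67.70130554] [array([520.48314598,  55.27987641]), array([469.33528082,  25.58722998]), array([443.49824644,  81.90216235]), array([497.52862176, 107.72789847])]
```

View pics/shaft.png

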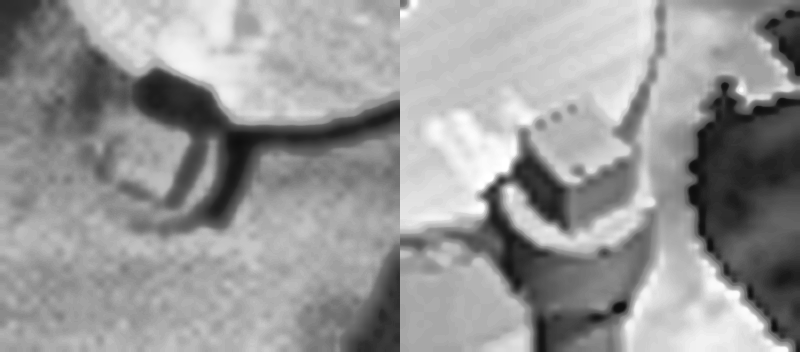

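```bash
python3 - <<'E'
from h import *
a=np.radians(-20.2);X=np.array([np.cos(a),np.sin(a)]);Y=np.array([-X[1],X[0]])
z=142.1
for u,v,o in((412,205,(22,22)),(545,112,(22,-22)),(650,215,(-22,-22)),(515,298,(-22,22))):
    print(onplane("scene",275+(u-280)/8-.44,200+v/8-.44,z+24)[:2]-o[0]*X-o[1]*Y)
print("shaft scene",onplane("scene",306.6,235.8,136),"top",onplane("top",278.3,215.8,136))
for u,v,o in((520,148,(1,1)),(585,100,(1,-1)),(632,152,(-1,-1)),(570,185,(-1,1))):
    w=onplane("scene",285+(u-400)/8-.44,218+v/8-.44,135)[:2];print(w,w-10*o[0]*X-10*o[1]*Y)
E
```

```text
[479.18945297  70.47299717]
[484.52840158  66.88092298]
[484.79193944  66.70904159]
[482.335501    66.43420546]
shaft scene [480.79625573  67.80631978 136.        ] top [479.15488435  67.44863218 136.        ]
[492.77606457  75.57164809] [479.93815236  69.63969986]
[488.02882305  52.85171579] [482.09687482  65.68962801]
[468.40489367  60.96440861] [481.24280589  66.89635684]
[475.42262461  78.78695886] [481.35457285  65.94904664]
```

{"name": "jog_arm", "arguments": {
  "commands": [
    {"linear": [-0.01,0.008,0.02],"delta_rot": [0,0,0],"hand": 1},
    {"linear": [-0.01,0.008,0.05],"delta_rot": [0,0,0],"hand": 1},
    {"linear": [-0.01,0.008,0.075],"delta_rot": [0,0,0],"hand": 1},
    {"linear": [-0.01,0.008,0.075],"delta_rot": [0,0,0],"hand": 1}
  ]
}}

```text
clock: 7.42
eef_pos: [518.2, 52.9, 149.7]
tcp_rot: [180.0, 0.1, -20.3]
wrist_force: [-2.1, 1.6, -1.5]
width: 13.7
gripper_force: 79.8
```

{"name": "jog_arm", "arguments": {
  "commands": [
    {"linear": [0,0,0.03],"delta_rot": [0,0,0],"hand": 1},
    {"linear": [0,0,0.06],"delta_rot": [0,0,0],"hand": 1},
    {"linear": [0,0,0.06],"delta_rot": [0,0,0],"hand": 1}
  ]
}}

```text
clock: 7.8
eef_pos: [518.1, 53.0, 142.5]
tcp_rot: [180.0, 0.1, -20.3]
wrist_force: [-5.0, 2.5, -0.5]
width: 14.4
gripper_force: 79.9
```

{"name": "jog_arm", "arguments": {
  "commands": [
    {"linear": [-0.008,0,0.03],"delta_rot": [0,0,0],"hand": 1},
    {"linear": [-0.008,0,0.055],"delta_rot": [0,0,0],"hand": 1},
    {"linear": [-0.008,0,0.075],"delta_rot": [0,0,0],"hand": 1},
    {"linear": [-0.008,0,0.075],"delta_rot": [0,0,0],"hand": 1}
  ]
}}

```text
clock: 8.3
eef_pos: [518.0, 53.0, 134.0]
tcp_rot: [180.0, -0.0, -20.3]
wrist_force: [-3.0, 1.6, -1.1]
width: 13.6
gripper_force: 80.0
```

{"name": "jog_arm", "arguments": {
  "commands": [
    {"linear": [-0.005,0,0.01],"delta_rot": [0,0,0],"hand": 1},
    {"linear": [-0.005,0,0.02],"delta_rot": [0,0,0],"hand": 1},
    {"linear": [-0.005,0,0.02],"delta_rot": [0,0,0],"hand": 1}
  ]
}}

```text
clock: 8.68
eef_pos: [518.0, 53.1, 133.3]
tcp_rot: [180.0, -0.1, -20.2]
wrist_force: [-3.9, -0.1, 5.8]
width: 14.2
gripper_force: 80.9
```

The contact height of 133.3 implies the underside is at 116 mm, so the handle is seated. I'll press slightly to confirm and increase the grip.

{"name": "jog_arm", "arguments": {
  "commands": [
    {"linear": [0,0,0.006],"delta_rot": [0,0,0],"hand": 1},
    {"linear": [0,0,0.006],"delta_rot": [0,0,0],"hand": 1}
  ],
  "grip_force": 110
}}

```text
clock: 8.93
eef_pos: [518.1, 53.1, 133.3]
tcp_rot: [180.0, -0.1, -20.2]
wrist_force: [-6.3, 0.6, 9.3]
width: 13.4
gripper_force: 111.1
```

```bash
cat > lid.py <<'E'
from h import *
def look(tag):
    s=env.capture("scene");cv2.imwrite(f"pics/{tag}_s.png",s)
    st=env.read_state();print(st["clock"],st["eef_pos"],st["tcp_rot"],st["wrist_force"],st["wrist_torque"])
    return s
E
python3 - <<'E'
from lid import *
s=look("seat")
s0=cv2.imread("pics/scene0.png")
f=lambda i:cv2.resize(i[190:265,245:345],None,fx=4,fy=4,interpolation=cv2.INTER_CUBIC)
cv2.imwrite("pics/seat.png",np.hstack([f(s0),f(s)]))
E
```

```text
8.975 [518.07679452  53.07614699 133.33395495] [ 1.79995927e+02 -7.01644596e-02 -2.02366714e+01] [-5.88825388  0.5726439   9.61829108] [ 0.05522795  1.26332771 -0.0219663 ]
```

View pics/seat.png

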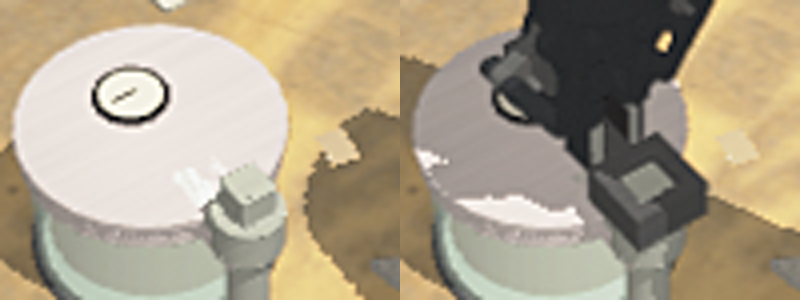

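The right half shows the hub sitting on the boss with the shaft top just below the hub's top, so the handle is seated and the lid is still shut. Now I'll turn it about the pivot.

{"name": "jog_arm", "arguments": {
  "commands": [
    {"linear": [0,-0.018,0],"delta_rot": [0,0,-0.0167],"hand": 1},
    {"linear": [-0.002,-0.035,0],"delta_rot": [0,0,-0.0333],"hand": 1},
    {"linear": [-0.002,-0.035,0],"delta_rot": [0,0,-0.0333],"hand": 1}
  ]
}}

```text
clock: 9.35
eef_pos: [518.6, 57.3, 133.2]
tcp_rot: [180.0, 0.0, -14.3]
wrist_force: [-9.1, 0.8, 10.4]
width: 13.3
gripper_force: 111.3
```

{"name": "jog_arm", "arguments": {
  "commands": [
    {"linear": [-0.004,-0.012,0],"delta_rot": [0,0,-0.011],"hand": 1},
    {"linear": [-0.006,-0.023,0],"delta_rot": [0,0,-0.022],"hand": 1},
    {"linear": [-0.006,-0.023,0],"delta_rot": [0,0,-0.022],"hand": 1}
  ]
}}

```text
clock: 9.72
eef_pos: [519.2, 60.0, 133.3]
tcp_rot: [180.0, -0.0, -10.3]
wrist_force: [-6.8, 0.4, 9.3]
width: 13.2
gripper_force: 111.1
```

```bash
python3 - <<'E'
from lid import *
look("t1")
E
```

```text
9.775 [519.18139017  59.97884916 133.31799408] [ 1.79985828e+02 -5.01182091e-02 -1.02870563e+01] [-5.93202595  0.21033828 10.08318101] [ 0.06312953  1.35332417 -0.06682196]
```

```bash
cat >> lid.py <<'E'
def lidfit(s):
    # far/left rim of lid disc vs wood: saturation edge, rays from lid centre px
    S=cv2.GaussianBlur(cv2.cvtColor(s,cv2.COLOR_BGR2HSV)[...,1],(3,3),0).astype(float)
    out=[]
    for a in np.radians(np.arange(-20,145,5)):
        P=[proj("scene",np.array([567+r*np.cos(a),34+r*np.sin(a),100])) for r in np.arange(50,100,.5)]
        v=np.array([S[int(round(p[1])),int(round(p[0]))] for p in P]);g=v[8:]-v[:-8]
        i=g.argmax();out.append(50+.5*(i+4) if g[i]>30 else np.nan)
    return np.array(out)
E
python3 - <<'E'
from lid import *
np.set_printoptions(precision=1,suppress=True,linewidth=150)
for n in("scene0","seat_s","t1_s"): print(n,lidfit(cv2.imread(f"pics/{n}.png")))
a=cv2.imread("pics/seat_s.png").astype(int);b=cv2.imread("pics/t1_s.png").astype(int)
d=abs(a-b).max(2)>40
print("diff px, left lid region",d[195:270,240:275].sum(),"all",d[190:270,240:330].sum())
E
```

```text
Traceback (most recent call last):
  File "lid.py", line 11, in lidfit
    P=[proj("scene",np.array([567+r*np.cos(a),34+r*np.sin(a),100])) for r in np.arange(50,100,.5)]
       ~~~~^^^^^^^^^^^^^^^^^^^^^^^^^^^^^^^^^^^^^^^^^^^^^^^^^^^^^^^^
  File "h.py", line 9, in proj
    c=env.calibration(n);V=c["view"];q=V[:3,:3]@p+V[:3,3]
ValueError: time passes only in moves, steps and waits
```

```bash
sed -i 's/^from station import env/from station import env\nCAL={n:env.calibration(n) for n in("top","scene")}/; s/env.calibration(n);V/CAL[n];V/' h.py
python3 - <<'E'
from lid import *
np.set_printoptions(precision=1,suppress=True,linewidth=150)
for n in("scene0","seat_s","t1_s"): print(n,lidfit(cv2.imread(f"pics/{n}.png")))
a=cv2.imread("pics/seat_s.png").astype(int);b=cv2.imread("pics/t1_s.png").astype(int)
d=abs(a-b).max(2)>40
print("diff px, left lid region",d[195:270,240:275].sum(),"all",d[190:270,240:330].sum())
E
```

```text
scene0 [78.5 77.  75.5 78.5 75.5 76.  77.5 76.5 76.  77.  75.  74.5 74.5 75.  76.  75.5 75.5 78.5 77.5 82.5 86.  97.   nan  nan  nan  nan  nan  nan  nan
  nan  nan  nan  nan]
seat_s [78.5 77.  75.5 75.5 75.5 76.  77.5 76.5 76.  77.  75.  74.5 76.5 75.  76.  75.5 75.5 77.  80.  82.5 86.  97.   nan  nan  nan  nan  nan  nan  nan
  nan  nan  nan  nan]
t1_s [75.5 77.  79.  78.5 78.5 81.5 80.  81.5 81.  81.  82.  81.  81.  81.5 82.5 82.  82.  83.  82.5 85.  86.  97.   nan  nan  nan  nan  nan  nan  nan
  nan  nan  nan  nan]
diff px, left lid region 412 all 920
```

The rim edges moved about 6.7 mm, so the lid is about 4° open and the seal has let go. About 8.8° more is needed.

{"name": "jog_arm", "arguments": {
  "commands": [
    {"linear": [-0.001,-0.018,0],"delta_rot": [0,0,-0.017],"hand": 1},
    {"linear": [-0.002,-0.035,0],"delta_rot": [0,0,-0.034],"hand": 1},
    {"linear": [-0.004,-0.051,0],"delta_rot": [0,0,-0.049],"hand": 1},
    {"linear": [-0.004,-0.051,0],"delta_rot": [0,0,-0.049],"hand": 1}
  ]
}}

```text
clock: 10.28
eef_pos: [519.8, 65.8, 133.3]
tcp_rot: [179.9, -0.0, -1.5]
wrist_force: [-6.3, -1.1, 9.5]
width: 13.1
gripper_force: 111.1
```

```bash
python3 - <<'E'
from lid import *
np.set_printoptions(precision=2,suppress=True,linewidth=150)
s=look("t2")
ang=np.radians(np.arange(-20,145,5))
def fit(im):
    r=lidfit(im)[4:18];a=ang[4:18];A=np.c_[np.cos(a),np.sin(a)];return r,A
r0,A=fit(cv2.imread("pics/scene0.png"))
for n in("seat","t1","t2"):
    r,_=fit(cv2.imread(f"pics/{n}_s.png"))
    # shift direction known: perpendicular to the arm of the lid
    P=np.array([480.8,66.5]);C=np.array([94*np.cos(np.radians(-20.2)),94*np.sin(np.radians(-20.2))])
    from scipy.optimize import least_squares
    def m(th):
        R=np.array([[np.cos(th[0]),-np.sin(th[0])],[np.sin(th[0]),np.cos(th[0])]]);d=R@C-C
        p=A@d; return p+np.sqrt(75.5**2-(d@d-p**2))-75.5-(r-r0)
    q=least_squares(m,[.1],loss="soft_l1");print(n,np.degrees(q.x),m(q.x))
f=lambda i:cv2.resize(i[170:275,235:345],None,fx=5,fy=5,interpolation=cv2.INTER_CUBIC)
cv2.imwrite("pics/end.png",f(s))
E
```

```text
10.325 [519.79  65.8  133.32] [179.93  -0.04  -1.46] [-6.07 -1.04  9.75] [-0.15  1.39 -0.02]
seat [-0.] [-0.   -0.   -0.   -0.   -0.   -0.01 -0.01 -0.01 -2.01 -0.01 -0.01 -0.01 -0.01  1.49]
t1 [4.43] [-1.07 -2.96  0.64 -1.29 -0.74  0.77 -1.76 -0.82 -0.43 -0.1   0.19  0.42  0.59  2.71]
t2 [13.44] [-3.97 -1.47  1.02 -1.53 -2.13  0.7  -2.07 -0.45 -0.46 -0.63  1.54  0.03 -0.67  4.93]
```

View pics/end.png

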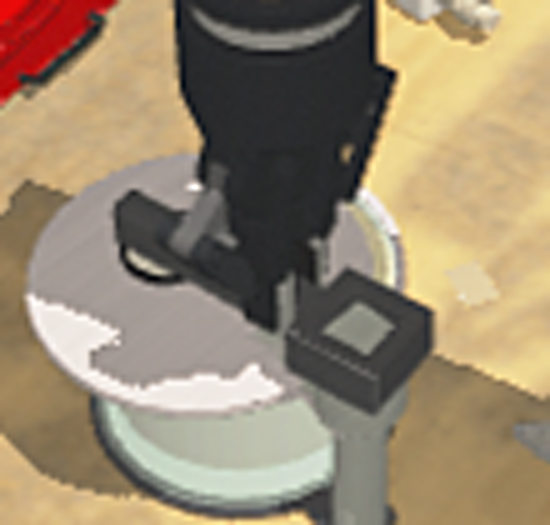

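The picture shows the lid swung off the jar, with the handle still seated and gripped. The lid fit gives 13.4°, and yaw minus play agrees, so I'll hand it in.

```bash
python3 -c "
from station import env
print(env.close_job())"
```

```text
the job is handed in; nothing more can be done
None
```

The handle was fully seated on the shaft with the lid shut, then turned counterclockwise until the seal let go; I handed the job in at about 10.3 s with the gripper still holding the handle and the lid about 13.4° open.

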